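# Zero the balance with its sunken tare key

## Task

Zero the laboratory balance with the empty cup on its pan: push the sliding guard aside by its rib until the round well is fully uncovered, reach into the round well with a fingertip and press the sunken key all the way down for a moment, let it spring back up, then push the guard fully home over the round well again. Only push and press, never pinch the rib or take hold of anything. Do not press the key in the square well, do not shift the balance or the cup on it, and leave the little bottle, dish and cap standing around it alone.

Things in the scene. Friction and masses are not known exactly. Their poses are not given: they have to be found in the camera images.
- balance: bench balance, white and grey, 290 x 210 mm, loose, 4 kg on rubber feet. Origin: centre of its underside on the worktop; own +x points from the control deck (front) to the pan (rear), +y to its left, z up. White deck from x -145 to -40 mm, top at z 50 mm, with a round and a square well; rear housing 62 mm high, a dark display (up to 70 mm high) between deck and pan.
- round_well (a point): centre of the mouth of the round well, level with the deck top (balance frame x -85, y +33, z 50 mm). Upright round hole 48 mm across; floor 28 mm below the mouth, the tare key stands in it. Axes as the balance's.
- square_well (a point): centre of the mouth of the square well, 48 x 48 mm, (balance frame x -85, y -33, z 50 mm), 28 mm deep, with a like-sunken square calibration key in it that must not be pressed. It is open while the guard covers the round well. Axes as the balance's.
- tare_key (a joint): the round tare key in the round well, 39 mm across, its top 20 mm below the well's mouth (z 30 mm) when up. Slides straight down against a spring: 0 = up, 0.005 m = fully down; about 1.5 N to start and 4 N at the bottom; springs back when let go.
- cal_key (a joint): the square calibration key (39 x 39 mm) in the square well, same height, travel and spring: 0 = up. Leave it up.
- guard (a joint): sliding guard, aluminium plate 58 x 60 x 4 mm, captive between two low rails on the deck (tops at z 58 mm). 0 = fully home, centred over the round well; slides toward the balance's -y; 0.066 m = at its stop, over the square well with the round well fully open. Friction about 1.2 N; stays where it is left. Starts within 5 mm of home.
- rib_top (a point): top centre of the upright rib on the middle of the guard; moves with it. Rib 40 mm long along the balance's x, 10 mm thick along y, 18 mm tall above the guard plate: from z 54.5 to 72.5 mm. Axes as the balance's.
- rib_left: the +y half (5 mm thick) of the guard's rib. Origin: centre of the guard plate's underside, at deck level; not the rib itself.
- rib_right: the -y half (5 mm thick) of the guard's rib, same origin as rib_left. Rib faces must not be pinched between the fingers.
- pan (a point): centre of the top of the round steel pan, 116 mm across, 71 mm above the worktop (balance frame x +75, y 0).
- cup: empty clear plastic cup, 68 mm across, 82 mm high, 30 g, standing loose on the pan. Origin: centre of its underside.
- tint_bottle: small bottle with a screw cap, 33 mm across, 64 mm high, standing loose beside the balance. Origin: centre of its underside.
- dish: clear round petri dish, 45 mm across, 13 mm high, loose beside the balance. Origin: centre of its underside.
- cap: white round screw cap, 33 mm across, 21 mm high, loose beside the balance. Origin: centre of its underside.
Not all that is in view belongs to the job. What is shaped like the cup but pink, purple or red is not meant.

How it is judged:
On the way, in this order (a step that is already met when the one before it is completed fails the run):
1. the guard is pushed aside, off the round well (value of joint guard above 0.058 m), for 0.1 s.
2. the tare key in the round well is pressed down by the fingers (value of joint tare_key above 0.004 m and contact force between the fingers and balance above 0.5 N), for 0.1 s.
3. the tare key is up again (value of joint tare_key below 0.001 m), for 0.1 s.
At the end, for the whole second after the job is handed in: The guard is home over the round well (within 6 mm), both keys are up, the cup stands upright and at rest within 40 mm of the pan's centre, and the balance stands level and at rest within 25 mm of where it was (value of joint guard below 0.006 m and value of joint each of tare_key, cal_key below 0.001 m and distance between cup and pan below 0.04 m and angle between cup's own z axis and vertical below 0.1 rad and linear speed of each of cup, balance below 0.02 m/s and distance of balance from where it was at the start of the episode below 0.025 m and angle between balance's own z axis and vertical below 0.03 rad); the robot touches nothing.
It fails at once if the calibration key in the square well is pressed (value of joint cal_key above 0.0025 m).
It fails at once if the guard's rib is pinched (both faces pressed at once) (contact force between the fingers and rib_left above 6 N and contact force between the fingers and rib_right above 6 N).
It fails at once if the balance is shifted or lifted (distance of balance from where it was at the start of the episode above 0.025 m or angle between balance's own z axis and vertical above 0.1 rad).
It fails at once if the cup is lifted, tipped or displaced on the pan (distance between cup and pan above 0.04 m or angle between cup's own z axis and vertical above 0.3 rad).
It fails at once if the bottle, dish or cap is disturbed (distance of any of tint_bottle, dish, cap from where it was at the start of the episode above 0.02 m).
It also fails if it takes over 48 s, if anything falls off the work surface, if the arm or the gripper's body presses on something with over 40 N, if the wrist force passes 120 N, or if a joint passes its speed limit or range.

## Robot

A 6-joint arm with a two-finger parallel gripper is mounted at the origin on a cart in front of the work surface, level with it; the furniture and walls round the work are solid. World frame = base frame: x ahead of the robot, y to its left, z up, the work surface at z = 0. Lengths are in m, angles in rad, forces in N, time in s.
With the tool pointing down it reaches from about 0.3 to 0.875 m from the base axis. Payload 6.4 kg.
Tool frame: the origin (TCP) lies midway between the tips of the shut fingers; the grasp point (between the pads) lies 19 mm behind it; z points along the fingers, y is the line along which they close (so a half turn about z gives the same grasp; the last joint's range is limited). The gripper opens to 85 mm and grips with 20 to 120 N. Pads are 22 mm wide; open, the fingers measure 114 mm over their backs; the gripper's body (76 mm by 85 mm) begins 54 mm behind the grasp point. The pads swing forward as they close: fully open they stand 13 mm farther back than shut.
Start: joints at [0.972, 0.181, 1.607, -0, 1.354, -0.206], TCP at [0.22, 0.531, 0.231] pointing down, gripper open.
Joint ranges: [-2.99, 2.99], [-0.89, 2.07], [0.3, 2.58], [-1.14, 4.28], [0, 2.63], [-3.12, 3.12]. Speed limits (rad/s): [2.57, 2.57, 3.01, 3.14, 3.14, 3.14].

## Interface

Orientations are given as a unit quaternion [w, x, y, z].
In Python, from bench import ctrl gives the robot as it stands.
- The arm moves only by the tool drive_tool, never from a script. Its argument "plan" is a list that holds one entry, the list of rows, each a list of 4 numbers: the shift along the tool's x, y, z scaled (see below), then the turn about the tool's z scaled (see below). In form: [[[x, y, z, roll], ...]]. A call has 1 to 12 rows; each row is the pose to reach, as a shift and turn from the pose commanded when the call began, along the tool's axes at that moment, turning the shorter way round; what a row does not reach only later rows make up. The controller multiplies each number of a shift by 400 mm and each number of a turn by 180 degrees. A row lasts 1/12 s, in which the tool goes at most 41.7 mm and 7.16 degrees, less where a joint would pass 70% of its speed; a pose out of reach is approached as far as the arm can. A call with a number of a shift or a turn outside -1 to 1 is refused whole. A call with a gripper value outside its range is refused whole. "jaw" is the closure, from 0 (fully open) to 1 (shut), set as the call begins (left out, the last holds). The fingers move at their own pace and stop on an object; the grip force is fixed at half the most. Time passes only in rows, so rows that repeat a pose let the fingers close. It gives the time, the measured TCP pose, the force, the opening and the grip force at its end, in the units of the state.
- ctrl.get_obs(): the state, without advancing time (a new reading comes with each control period).
- ctrl.camera(name): name is "scene" or "top"; returns (picture, depth): 384x512x3 uint8, red, green, blue; 384x512 float32, m along the optical axis (not along the pixel's ray), 0 where there is no reading.
- ctrl.camera_info(name): a dict with "camera_matrix" (3x3 intrinsics, pixels), "D" ([k1, k2, p1, p2, k3] as OpenCV has them; the pictures are not rectified), "R" (3x3) and "t" (3): a world point X has camera coordinates R X + t. Camera axes: x right, y down, z forward; pixel columns grow to the right and rows downward; lengths in m; the calibration is good to about 2 mm. A picture is of the moment at which its call begins. camera_info takes no time and is no camera call.
- ctrl.hand_in(): hands the job in; it is judged then, once.
The state is a dict: "time_s": time; "q": joint angles; "dq": joint speeds; "joint_efforts": joint torques, N m; "eef_pos": TCP position; "eef_rot": TCP orientation; "wrist_force": force on the tool from outside, world axes, zero at the start; "torque": the same for the moment, N m; "opening": opening from 0.0 (shut) to 1.0 (fully open); "grasp_force": force on a finger pad.
Only numpy, scipy, OpenCV 4.12 (cv2) and the standard library are available. Lean on these libraries where they do the work, as an engineer would, in place of code of your own. Each camera call takes 0.05 s, during which the arm holds its last target. There are 200 camera calls.

## Working session

There is one attempt and no reset: what is moved stays moved. The work goes in short steps, Python scripts to look and compute and a tool call to move; the robot and the scene stay as the last step left them, time stands still between calls to the robot, and variables do not carry over. Pictures are saved under pics/ and viewed, at most 10 in all, crops included, and the job is handed in when it is done.

Besides the shell and the picture viewer there is one more tool, called after "Request:" as name(argument=value, ...) on one line, values as JSON. drive_tool: Moves the arm, as the interface text tells. Its arguments: {"type":"object","properties":{"plan":{"type":"array"},"jaw":{"type":"number"}},"required":["plan"]}

```bash
mkdir -p pics; python3 - <<'E'
from bench import ctrl
import cv2,numpy as np
o=ctrl.get_obs();print({k:np.round(o[k],3) for k in o})
for n in("scene","top"):
    p,d=ctrl.camera(n);cv2.imwrite(f"pics/{n}0.png",p[:,:,::-1]);np.save(f"pics/{n}0.npy",d)
    i=ctrl.camera_info(n);print(n,{k:np.round(i[k],4).tolist() for k in i if k in("camera_matrix","D","R","t")})
E
```

```text
{'time_s': np.float64(0.0), 'q': array([ 0.972,  0.182,  1.608,  0.   ,  1.354, -0.206]), 'dq': array([ 0.001, -0.   , -0.001, -0.   , -0.001, -0.001]), 'joint_efforts': array([ 0.0000e+00, -4.4489e+01, -3.5132e+01, -0.0000e+00,  9.0000e-03,
       -0.0000e+00]), 'eef_pos': array([0.22 , 0.531, 0.23 ]), 'eef_rot': array([-0.   ,  0.195,  0.981, -0.001]), 'wrist_force': array([-0.197,  0.608, -0.198]), 'torque': array([0.014, 0.023, 0.01 ]), 'grasp_force': np.float64(0.0), 'opening': np.float64(0.996)}
scene {'camera_matrix': [[392.7379, 0.0, 256.2788], [0.0, 392.7379, 184.8858], [0.0, 0.0, 1.0]], 'D': [-0.0217, 0.0, 0.0, 0.0, 0.0], 'R': [[0.8688, -0.4952, 0.0026], [-0.2748, -0.4865, -0.8293], [0.4119, 0.7198, -0.5588]], 't': [-0.4811, 0.2182, 0.9643]}
top {'camera_matrix': [[481.2176, 0.0, 258.0737], [0.0, 481.2176, 193.8627], [0.0, 0.0, 1.0]], 'D': [-0.1317, 0.0, 0.0, 0.0, 0.0], 'R': [[-0.0108, -0.9999, -0.0057], [-0.9962, 0.0113, -0.0865], [0.0866, 0.0047, -0.9962]], 't': [0.0314, 0.6023, 1.1431]}
```

View pics/top0.png

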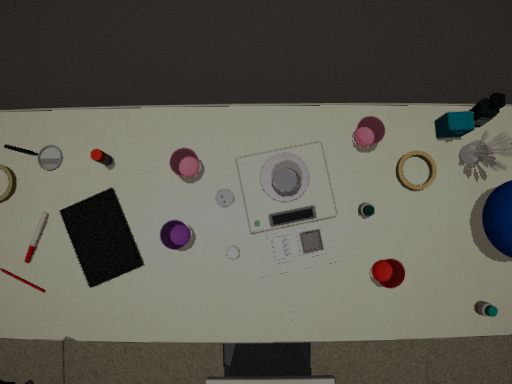

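View pics/scene0.png

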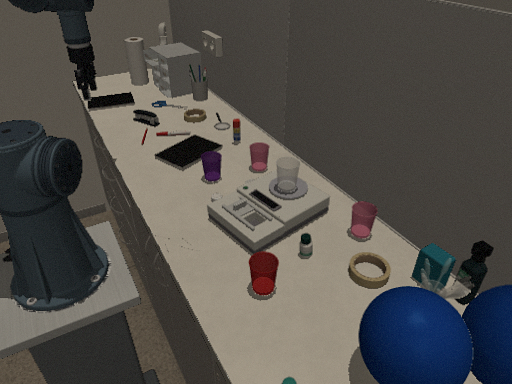

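The top view shows the balance around pixel (295,210), turned slightly. The square well is open at (312,241), the guard with its rib is near (284,246), and the display is at (293,216). The cap is at (233,253) and the dish at (225,198). The bottle is at (367,210).

```bash
cat > h.py <<'E'
import cv2,numpy as np
from bench import ctrl
def info(n):
    i=ctrl.camera_info(n);return [np.array(i[k],float) for k in("camera_matrix","D","R","t")]
def ray(n,uv,z):
    K,D,R,t=info(n);u=cv2.undistortPoints(np.array(uv,float).reshape(-1,1,2),K,D)[:,0]
    d=np.c_[u,np.ones(len(u))]@R;c=-R.T@t
    return c+d*((z-c[2])/d[:,2])[:,None]
def cloud(n,dep):
    K,D,R,t=info(n);h,w=dep.shape;g=np.stack(np.meshgrid(np.arange(w),np.arange(h)),-1).reshape(-1,1,2).astype(float)
    u=cv2.undistortPoints(g,K,D)[:,0];p=np.c_[u,np.ones(len(u))]*dep.reshape(-1,1)
    return ((p-t)@R).reshape(h,w,3)
def proj(n,X):
    K,D,R,t=info(n);return cv2.projectPoints(np.array(X,float).reshape(-1,1,3),cv2.Rodrigues(R)[0],t,K,D)[0][:,0]
E
python3 - <<'E'
from h import *
P=cloud("top",np.load("pics/top0.npy"))
z=P[...,2]
print(np.round(z[200:270:6,240:340:8]*1000).astype(int))
m=((z>.035)&(z<.09)).astype(np.uint8);m[:, :232]=0;m[:,342:]=0;m[:135]=0;m[282:]=0
m=cv2.morphologyEx(m,cv2.MORPH_OPEN,np.ones((3,3)))
n,l,s,_=cv2.connectedComponentsWithStats(m);k=1+s[1:,4].argmax();print(s[k])
Q=P[l==k][:,:2].astype(np.float32);r=cv2.minAreaRect(Q*1000);print(r)
im=cv2.imread("pics/top0.png")[130:290,215:385]
cv2.imwrite("pics/c1.png",cv2.convertScaleAbs(cv2.resize(im,None,fx=4,fy=3.7,interpolation=2),alpha=1.1,beta=0))
E
```

```text
[[   3   63   66   61   65   70 1191   60   65   60   62   62   -1]
 [   3   59   60   62   60   63   63   62   61   70   60   62   -2]
 [  -1   61   62   59   62   68   69   68   66   68   60   63   57]
 [   0   59   61   61   67   65   63   67   63   61   64   51   50]
 [   0    2   62   61   65   61   59   57   47   47   57   50   48]
 [  -1    2   60   61   50   51   47   60   54   20   50   52   50]
 [   2    2   46   48   57   53   52   51   31   30   49   51   52]
 [  -1    2   49   45   51   56   53   55   31   34   26   54   53]
 [  -3    1   48   48   50   55   72   54   30   26   21   47   55]
 [  -7   -5   48   51   50   54   69   57   60   58   56   49 1191]
 [   1   -1   47   48   48   54   56   49   48   47   50   50   52]
 [   1   -5   -1   49   50   53   47   48   51   49   -1    3    2]]
[ 236  142  106  136 9872]
((565.3015747070312, -51.79783630371094), (291.07098388671875, 208.5648193359375), 10.784457206726074)
```

View pics/c1.png

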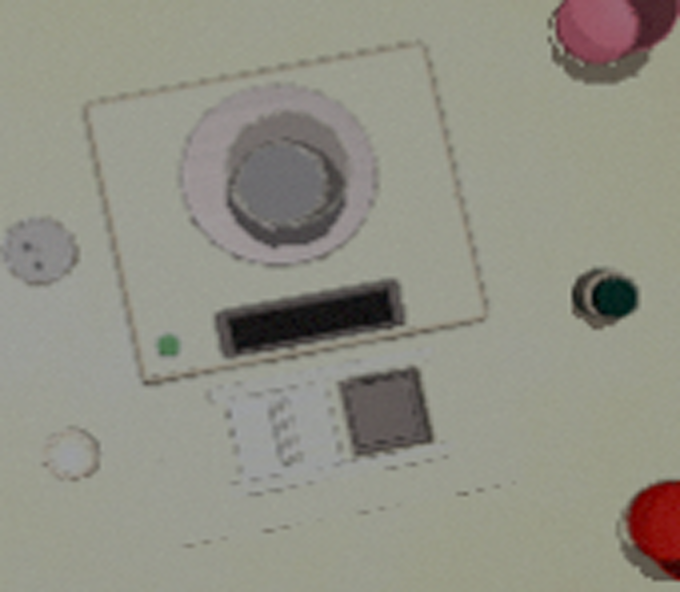

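Crop: square well centre at about (387,411), which is full-frame (311.8,241). The rib is at about (284,430), full-frame (286,246). The cup is on the pan. Next I refine the rib pose and compute the first moves.

```bash
cat >> h.py <<'E'
from scipy.spatial.transform import Rotation as Ro
def b2w(c,yaw,p):
    return np.array([c[0]+np.cos(yaw)*p[0]-np.sin(yaw)*p[1],c[1]+np.sin(yaw)*p[0]+np.cos(yaw)*p[1],p[2]])
def shifts(targets,yawy=None):
    o=ctrl.get_obs();w,x,y,zq=o["eef_rot"];R=Ro.from_quat([x,y,zq,w]).as_matrix()
    a=np.degrees(np.arctan2(R[1,1],R[0,1]))
    print("t",round(float(o["time_s"]),2),"pos",np.round(o["eef_pos"],4),"tool y angle",a.round(2),"F",np.round(o["wrist_force"],1),"roll",None if yawy is None else round(-(yawy-a)/180,4))
    for X in targets: print(np.round(X,4),np.round((np.array(X)-o["eef_pos"])@R/.4,4))
E
python3 - <<'E'
from h import *
c=np.array([.5653,-.0518]);yaw=np.radians(10.78)
for p in[(-85,-33,30),(-85,33,72.5),(75,0,71)]:
    X=b2w(c,yaw,np.array(p)/1000);print(p,X.round(4),proj("top",X).round(1))
P=cloud("top",np.load("pics/top0.npy"));R=P[236:262,272:302].reshape(-1,3);R=R[R[:,2]>.0635]
d=R[:,:2]-c;print(len(R),np.round(np.c_[d@[np.cos(yaw),np.sin(yaw)],d@[-np.sin(yaw),np.cos(yaw)]].mean(0)*1000,1),R[:,2].mean())
print(ray("top",[[311.8,241]],.03))
g=lambda x,y,z:b2w(c,yaw,np.array([x,y,z])/1000)
shifts([g(-85,68,231),g(-85,68,100),g(-85,68,63)],100.8)
E
```

```text
(-85, -33, 30) [ 0.488  -0.1001  0.03  ] [[310.4 240.6]]
(-85, 33, 72.5) [ 0.4756 -0.0353  0.0725] [[284.5 246.5]]
(75, 0, 71) [ 0.639  -0.0378  0.071 ] [[284.5 176.4]]
75 [-82.7  30.9] 0.11658719439395059
[[ 0.48690758 -0.10336706  0.03      ]]
t 0.1 pos [0.2198 0.5308 0.2305] tool y angle 67.5 F [-1.2 -0.8 -0.3] roll -0.185
[ 0.4691 -0.0009  0.231 ] [-1.0845e+00 -9.8950e-01 -2.0000e-04]
[ 0.4691 -0.0009  0.1   ] [-1.0847 -0.9889  0.3273]
[ 0.4691 -0.0009  0.063 ] [-1.0847 -0.9888  0.4198]
```

Request:
drive_tool(plan=[[[-0.1,-0.09,0,-0.04],[-0.2,-0.18,0,-0.08],[-0.3,-0.27,0,-0.12],[-0.4,-0.36,0,-0.16],[-0.47,-0.43,0,-0.185],[-0.54,-0.49,0,-0.185],[-0.62,-0.56,0,-0.185],[-0.7,-0.64,0,-0.185],[-0.77,-0.7,0,-0.185],[-0.84,-0.76,0,-0.185],[-0.9,-0.82,0,-0.185],[-0.9,-0.82,0,-0.185]]], jaw=1)

```text
time_s: 1.1
eef_pos: [0.4248, 0.0939, 0.2313]
eef_rot: [0.0, -0.094, 0.996, 0.0]
wrist_force: [0.4, -0.1, 1.0]
opening: -0.002
grasp_force: 0.0
```

```bash
cat >> h.py <<'E'
c=np.array([.5653,-.053]);yaw=np.radians(10.78)
g=lambda x,y,z:b2w(c,yaw,np.array([x,y,z])/1000)
E
python3 - <<'E'
from h import *
shifts([g(-85,66,231),g(-85,66,100),g(-85,66,63)],100.8)
E
```

```text
t 1.1 pos [0.4248 0.0939 0.2313] tool y angle 100.79 F [ 0.4 -0.1  1. ] roll -0.0
[ 0.4695 -0.0041  0.231 ] [-0.0638 -0.2614  0.0006]
[ 0.4695 -0.0041  0.1   ] [-0.0637 -0.2615  0.3281]
[ 0.4695 -0.0041  0.063 ] [-0.0637 -0.2615  0.4206]
```

Request:
drive_tool(plan=[[[-0.02,-0.1,0,0],[-0.04,-0.18,0,0],[-0.064,-0.262,0,0],[-0.064,-0.262,0.09,0],[-0.064,-0.262,0.18,0],[-0.064,-0.262,0.26,0],[-0.064,-0.262,0.34,0],[-0.064,-0.262,0.38,0],[-0.064,-0.262,0.38,0],[-0.064,-0.262,0.38,0]]])

```text
time_s: 1.93
eef_pos: [0.4685, -0.0021, 0.0786]
eef_rot: [-0.001, -0.094, 0.996, 0.0]
wrist_force: [0.1, -0.6, 0.3]
opening: -0.003
grasp_force: 0.0
```

```bash
python3 - <<'E'
from h import *
shifts([g(-85,66,63),g(-85,58,63)],100.8)
a=[]
for n,(x,y,w,h),f in(("top",(225,130,130,150),3.9),("scene",(180,150,160,120),3.6)):
    p,d=ctrl.camera(n);a.append(cv2.resize(p[y:y+h,x:x+w,::-1],(390,440) if n=="top" else (400,300),interpolation=2))
o=np.zeros((440,790,3),np.uint8);o[:440,:390]=a[0];o[:300,390:]=a[1];cv2.imwrite("pics/c2.png",o)
E
```

```text
t 1.93 pos [ 0.4685 -0.0021  0.0786] tool y angle 100.79 F [ 0.1 -0.6  0.3] roll -0.0001
[ 0.4695 -0.0041  0.063 ] [-0.0015 -0.0054  0.039 ]
[ 0.471  -0.0119  0.063 ] [-0.0015 -0.0254  0.0389]
```

View pics/c2.png

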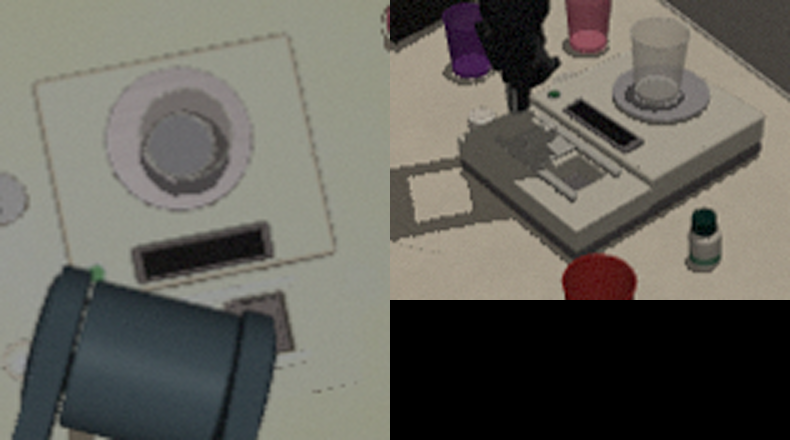

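The scene view puts the fingertip to the left of the rib, at about (518,100), and clear above the deck. I lower it and push.

Request:
drive_tool(plan=[[[-0.001,0,0.02,0],[-0.001,0,0.039,0],[-0.001,0,0.039,0],[-0.001,-0.02,0.039,0],[-0.001,-0.04,0.039,0],[-0.001,-0.06,0.039,0],[-0.001,-0.08,0.039,0],[-0.001,-0.1,0.039,0],[-0.001,-0.12,0.039,0],[-0.001,-0.14,0.039,0],[-0.001,-0.16,0.039,0],[-0.001,-0.18,0.039,0]]])

```text
time_s: 3.03
eef_pos: [0.4836, -0.0738, 0.0638]
eef_rot: [0.0, -0.094, 0.996, -0.0]
wrist_force: [0.6, 2.7, 1.2]
opening: -0.003
grasp_force: 0.9
```

```bash
python3 - <<'E'
from h import *
shifts([g(-85,-8,63),g(-85,-14,63)],100.8)
p,d=ctrl.camera("scene");cv2.imwrite("pics/c3.png",cv2.resize(p[160:280,190:340,::-1],None,fx=4,fy=4,interpolation=2))
P=cloud("scene",d);Q=P[190:250,200:290].reshape(-1,3);q=Q[:,:2]-c
X=np.c_[q@[np.cos(yaw),np.sin(yaw)],q@[-np.sin(yaw),np.cos(yaw)],Q[:,2]]*1000
m=(X[:,2]>66)&(X[:,2]<75)&(abs(X[:,0]+85)<24);print(m.sum(),np.round(np.percentile(X[m,1],[5,25,50,75,95]),1))
E
```

```text
t 3.03 pos [ 0.4836 -0.0738  0.0638] tool y angle 100.78 F [0.6 2.7 1.2] roll -0.0001
[ 0.4833 -0.0768  0.063 ] [ 0.0022 -0.007   0.0021]
[ 0.4844 -0.0827  0.063 ] [ 0.0022 -0.022   0.0021]
67 [-29.4 -27.4 -24.  -19.8 -11.8]
```

View pics/c3.png

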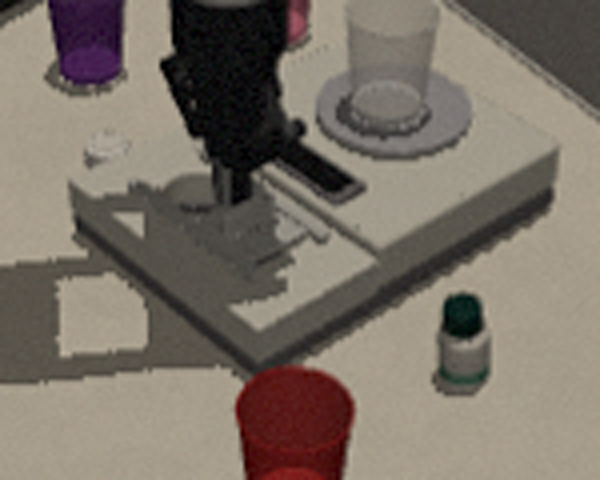

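The guard has slid across: the round well is opening at (195,190), the plate now covers the square well, and the balance hasn't moved. I push on gently toward the stop.

Request:
drive_tool(plan=[[[0.002,-0.005,0,0],[0.002,-0.01,0,0],[0.002,-0.015,0,0],[0.002,-0.018,0,0],[0.002,-0.018,0,0],[0.002,-0.018,0,0]]])

```text
time_s: 3.58
eef_pos: [0.4837, -0.0801, 0.0636]
eef_rot: [-0.0, -0.094, 0.996, -0.0]
wrist_force: [0.3, 0.2, 0.6]
opening: 0.0
grasp_force: 0.1
```

Request:
drive_tool(plan=[[[0,-0.004,0,0],[0,-0.008,0,0],[0,-0.011,0,0],[0,-0.011,0,0]]])

```text
time_s: 3.92
eef_pos: [0.4843, -0.0832, 0.0635]
eef_rot: [-0.0, -0.094, 0.996, 0.001]
wrist_force: [-0.4, 7.3, 3.8]
opening: -0.004
grasp_force: 3.7
```

The rise to 7 N shows the guard is at its stop. I retreat left and up for a clear look from above.

Request:
drive_tool(plan=[[[0,0.015,0,0],[0,0.03,-0.02,0],[0,0.04,-0.1,0],[0,0.05,-0.2,0],[0,0.12,-0.28,0],[0,0.22,-0.3,0],[0,0.32,-0.3,0],[0,0.42,-0.3,0],[0,0.5,-0.3,0],[0,0.5,-0.3,0]]])

```text
time_s: 4.75
eef_pos: [0.4454, 0.1168, 0.1844]
eef_rot: [0.0, -0.097, 0.995, 0.001]
wrist_force: [-0.5, 0.4, -0.2]
opening: -0.001
grasp_force: 0.0
```

```bash
python3 - <<'E'
from h import *
p,d=ctrl.camera("top");cv2.imwrite("pics/t4.png",p[:,:,::-1])
cv2.imwrite("pics/c4.png",cv2.resize(p[205:285,245:345,::-1],None,fx=6,fy=6,interpolation=2))
P=cloud("top",d);z=P[...,2]
m=((z>.035)&(z<.09)).astype(np.uint8);m[:, :232]=0;m[:,342:]=0;m[:135]=0;m[282:]=0
m=cv2.morphologyEx(m,cv2.MORPH_OPEN,np.ones((3,3)));n,l,s,_=cv2.connectedComponentsWithStats(m);k=1+s[1:,4].argmax()
print(cv2.minAreaRect(P[l==k][:,:2].astype(np.float32)*1000))
for q in[(-85,33,50),(-85,33,30),(-85,-33,72.5)]:print(q,proj("top",g(*q)).round(1))
g2=g(-85,33,30);u=((abs(P[...,0]-g2[0])<.04)&(abs(P[...,1]-g2[1])<.04)&(z>.024)&(z<.037));v,w=np.nonzero(u)
a=P[u];print(u.sum(),"key pix centroid",w.mean(),v.mean(),(cv2.minEnclosingCircle(np.c_[w,v].astype(np.float32))))
print(ray("top",[[w.mean(),v.mean()]],.03),g2)
shifts([g(-85,33,100),g(-85,33,35)],100.8)
E
```

```text
((565.7909545898438, -51.502960205078125), (291.8122253417969, 208.8896026611328), 10.948874473571777)
(-85, 33, 50) [[284.5 246.2]]
(-85, 33, 30) [[284.1 246.1]]
(-85, -33, 72.5) [[312.8 240.8]]
211 key pix centroid 283.90521327014216 246.01421800947867 ((285.1013488769531, 246.31080627441406), 9.751687049865723)
[[ 0.47575163 -0.03600475  0.03      ]] [ 0.47562776 -0.03648063  0.03      ]
t 4.8 pos [0.4462 0.1146 0.1843] tool y angle 101.09 F [ 0.7 -0.1  0.4] roll 0.0016
[ 0.4756 -0.0365  0.1   ] [ 0.0007 -0.3848  0.2109]
[ 0.4756 -0.0365  0.035 ] [ 0.0008 -0.3848  0.3734]
```

View pics/c4.png

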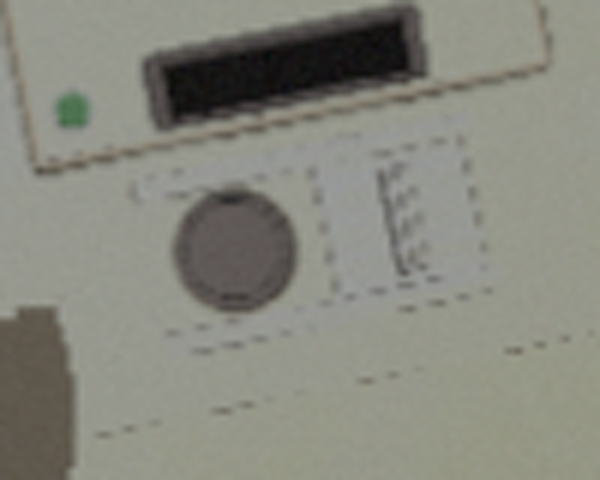

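The round well is fully open, centred at crop (236,250). That matches my estimate within 1 mm. I go over it.

Request:
drive_tool(plan=[[[0,-0.08,0,0],[0,-0.18,0,0],[0,-0.27,0.03,0],[0,-0.35,0.08,0],[0,-0.384,0.16,0],[0,-0.384,0.23,0],[0,-0.384,0.25,0],[0,-0.384,0.25,0],[0,-0.384,0.25,0],[0,-0.384,0.25,0]]])

```text
time_s: 5.63
eef_pos: [0.4772, -0.039, 0.0855]
eef_rot: [0.001, -0.094, 0.996, -0.001]
wrist_force: [0.4, 0.1, -0.2]
opening: -0.003
grasp_force: 0.0
```

```bash
python3 - <<'E'
from h import *
shifts([g(-85,33,40),g(-85,33,24.5)],100.8)
E
```

```text
t 5.63 pos [ 0.4772 -0.039   0.0855] tool y angle 100.84 F [ 0.4  0.1 -0.2] roll 0.0002
[ 0.4756 -0.0365  0.04  ] [0.003  0.0072 0.1136]
[ 0.4756 -0.0365  0.0245] [0.0031 0.0073 0.1524]
```

Request:
drive_tool(plan=[[[0.003,0.007,0,0],[0.003,0.007,0.03,0],[0.003,0.007,0.07,0],[0.003,0.007,0.1,0],[0.003,0.007,0.125,0],[0.003,0.007,0.125,0],[0.003,0.007,0.125,0]]])

```text
time_s: 6.22
eef_pos: [0.4744, -0.0361, 0.0341]
eef_rot: [0.0, -0.094, 0.996, -0.0]
wrist_force: [-0.1, 0.1, -1.0]
opening: 0.003
grasp_force: 0.0
```

```bash
python3 - <<'E'
from h import *
shifts([g(-85,33,30),g(-85,33,25)],100.8)
E
```

```text
t 6.22 pos [ 0.4744 -0.0361  0.0341] tool y angle 100.83 F [-0.1  0.1 -1. ] roll 0.0002
[ 0.4756 -0.0365  0.03  ] [-0.0029 -0.0015  0.0102]
[ 0.4756 -0.0365  0.025 ] [-0.0029 -0.0015  0.0227]
```

Request:
drive_tool(plan=[[[-0.002,0,0.01,0],[-0.002,0,0.015,0],[-0.002,0,0.02,0],[-0.002,0,0.024,0],[-0.002,0,0.024,0],[-0.002,0,0.024,0]]])

```text
time_s: 6.72
eef_pos: [0.4763, -0.0365, 0.025]
eef_rot: [0.001, -0.094, 0.996, -0.0]
wrist_force: [1.1, 1.3, 7.0]
opening: 0.004
grasp_force: 3.1
```

Request:
drive_tool(plan=[[[0,0,0.003,0],[0,0,0.004,0],[0,0,0.004,0],[0,0,0.004,0]]])

```text
time_s: 7.05
eef_pos: [0.4764, -0.0365, 0.0247]
eef_rot: [0.001, -0.094, 0.996, -0.0]
wrist_force: [-5.6, 2.0, 22.8]
opening: -0.002
grasp_force: 11.1
```

The key is firmly bottomed. I release it, lift, and cross over to the -y side of the rib.

Request:
drive_tool(plan=[[[0,0,-0.03,0],[0,0,-0.07,0],[0,0,-0.13,0],[0,0,-0.2,0],[0,0,-0.25,0],[0,-0.06,-0.25,0],[0,-0.14,-0.25,0],[0,-0.2,-0.25,0],[0,-0.238,-0.25,0],[0,-0.238,-0.25,0],[0,-0.238,-0.25,0],[0,-0.238,-0.25,0]]])

```text
time_s: 8.05
eef_pos: [0.4922, -0.1287, 0.1219]
eef_rot: [-0.001, -0.094, 0.996, 0.001]
wrist_force: [-0.3, 0.1, 0.1]
opening: 0.001
grasp_force: 0.0
```

```bash
python3 - <<'E'
from h import *
shifts([g(-85,-62,63),g(-85,-48,63),g(-85,12,63)],100.8)
E
```

```text
t 8.05 pos [ 0.4922 -0.1287  0.1219] tool y angle 100.79 F [-0.3  0.1  0.1] roll -0.0
[ 0.4934 -0.1298  0.063 ] [-0.0027 -0.0034  0.1472]
[ 0.4908 -0.1161  0.063 ] [-0.0027  0.0316  0.1473]
[ 0.4796 -0.0571  0.063 ] [-0.0028  0.1816  0.1475]
```

Request:
drive_tool(plan=[[[-0.003,-0.003,0.08,0],[-0.003,-0.003,0.13,0],[-0.003,-0.003,0.147,0],[-0.003,-0.003,0.147,0],[-0.003,0.02,0.147,0],[-0.003,0.04,0.147,0],[-0.003,0.06,0.147,0],[-0.003,0.08,0.147,0],[-0.003,0.1,0.147,0],[-0.003,0.12,0.147,0],[-0.003,0.14,0.147,0],[-0.003,0.16,0.147,0]]])

```text
time_s: 9.05
eef_pos: [0.4824, -0.066, 0.0642]
eef_rot: [0.001, -0.094, 0.996, -0.0]
wrist_force: [0.9, -0.3, 2.1]
opening: 0.002
grasp_force: 1.1
```

```bash
python3 - <<'E'
from h import *
shifts([g(-85,12,63),g(-85,14,63)],100.8)
E
```

```text
t 9.05 pos [ 0.4824 -0.066   0.0642] tool y angle 100.8 F [ 0.9 -0.3  2.1] roll -0.0
[ 0.4796 -0.0571  0.063 ] [0.0029 0.0231 0.003 ]
[ 0.4792 -0.0551  0.063 ] [0.0029 0.0281 0.003 ]
```

Request:
drive_tool(plan=[[[0.001,0.008,0,0],[0.001,0.016,0,0],[0.001,0.022,0,0],[0.001,0.025,0,0],[0.001,0.025,0,0],[0.001,0.025,0,0]]])

```text
time_s: 9.55
eef_pos: [0.4795, -0.0568, 0.0634]
eef_rot: [-0.0, -0.094, 0.996, 0.0]
wrist_force: [0.7, -0.4, 0.4]
opening: 0.006
grasp_force: 0.3
```

Request:
drive_tool(plan=[[[0,0.003,0,0],[0,0.006,0,0],[0,0.008,0,0],[0,0.008,0,0]]])

```text
time_s: 9.88
eef_pos: [0.4789, -0.0536, 0.0635]
eef_rot: [-0.0, -0.094, 0.996, 0.0]
wrist_force: [0.4, -0.0, -0.3]
opening: -0.002
grasp_force: 0.4
```

Request:
drive_tool(plan=[[[0,0.003,0,0],[0,0.006,0,0],[0,0.006,0,0],[0,0.006,0,0]]])

```text
time_s: 10.22
eef_pos: [0.4787, -0.0517, 0.0637]
eef_rot: [-0.0, -0.094, 0.996, -0.0]
wrist_force: [-0.3, -3.9, -0.7]
opening: 0.002
grasp_force: 1.8
```

Request:
drive_tool(plan=[[[0,-0.01,0,0],[0,-0.025,0,0],[0,-0.03,-0.06,0],[0,-0.03,-0.15,0],[0,-0.04,-0.25,0],[0,-0.12,-0.32,0],[0,-0.22,-0.35,0],[0,-0.32,-0.35,0],[0,-0.42,-0.35,0],[0,-0.52,-0.35,0],[0,-0.55,-0.35,0],[0,-0.55,-0.35,0]]])

```text
time_s: 11.22
eef_pos: [0.5199, -0.2709, 0.2034]
eef_rot: [0.0, -0.092, 0.996, -0.0]
wrist_force: [-0.5, 1.1, -0.7]
opening: -0.002
grasp_force: 0.0
```

```bash
python3 - <<'E'
from h import *
p,d=ctrl.camera("top")
s,_=ctrl.camera("scene")
cv2.imwrite("pics/c5.png",np.hstack([cv2.resize(p[135:285,225:375,::-1],(400,400),interpolation=2),cv2.resize(s[150:270,190:310,::-1],(400,400),interpolation=2)]))
P=cloud("top",d);z=P[...,2]
m=((z>.035)&(z<.09)).astype(np.uint8);m[:, :232]=0;m[:,342:]=0;m[:135]=0;m[282:]=0
m=cv2.morphologyEx(m,cv2.MORPH_OPEN,np.ones((3,3)));n,l,q,_=cv2.connectedComponentsWithStats(m);k=1+q[1:,4].argmax()
print(cv2.minAreaRect(P[l==k][:,:2].astype(np.float32)*1000));print(ctrl.get_obs()["time_s"])
def bal(Q):
    q=Q[:,:2]-c;return np.c_[q@[np.cos(yaw),np.sin(yaw)],q@[-np.sin(yaw),np.cos(yaw)],Q[:,2]]*1000
for nm,dd in(("now",z),):
    X=bal(P.reshape(-1,3));r=X[(abs(X[:,0]+85)<18)&(abs(X[:,1])<70)&(X[:,2]>64)&(X[:,2]<80)];print("rib y",len(r),np.median(r,0).round(1))
    w=X[(abs(X[:,0]+85)<24)&(abs(X[:,1])<70)&(X[:,2]>24)&(X[:,2]<36)];print("open well",len(w),np.median(w,0).round(1))
P0=bal(cloud("top",np.load("pics/top0.npy")).reshape(-1,3));r=P0[(abs(P0[:,0]+85)<18)&(abs(P0[:,1])<70)&(P0[:,2]>64)&(P0[:,2]<80)];print("rib start",len(r),np.median(r,0).round(1))
E
```

```text
((565.7612915039062, -51.837158203125), (291.6915588378906, 208.65086364746094), 10.732900619506836)
11.3167
rib y 69 [-85.9  33.8  71.5]
open well 291 [-85.4 -30.9  29.1]
rib start 65 [-84.   30.   71.9]
```

View pics/c5.png

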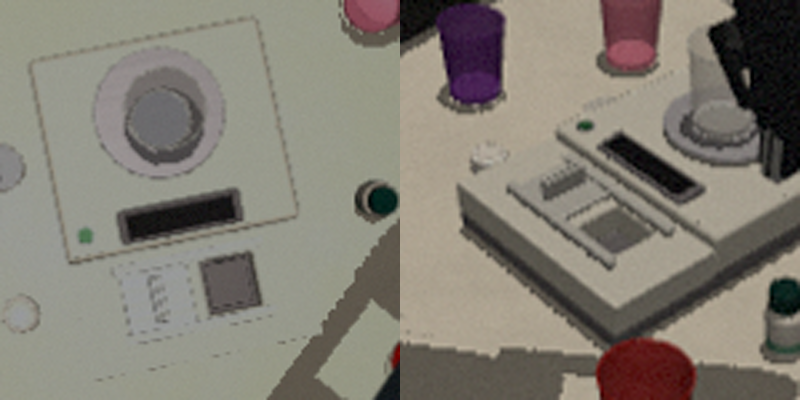

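The guard is home: the rib is at y ≈ 33.8 mm, up from 30 mm at the start. The square well is open at (230,282), the balance is unmoved, the cup is still on the pan, and the arm is clear. I hand in.

```bash
python3 -c "
from bench import ctrl
print(ctrl.hand_in())"
```

```text
the job is handed in; nothing more can be done
None
```

I pushed the guard aside to its stop, pressed the tare key to the bottom and released it, then pushed the guard fully home. The balance and cup had not moved in the last camera check, and the job was handed in at about 11 s; no verdict was returned.

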